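# Turn the upside-down display base with the spatula

## Task

Three round model display bases are drying on the cutting mat, and one still lies upside down, with its broad flat face up and its smaller round step hidden underneath. Its lacquer is tacky, so never touch it with the gripper: take up the spatula, use its blade to turn that base over so that it lies flat, step up, near where it lay, without shifting the other two bases. Then lay the spatula down flat, the same way up as before, clear of all three bases.

Things in the scene. Friction and masses are not known exactly. Their poses are not given: they have to be found in the camera images.
- base: Base to turn: grey rigid stepped disc, 80 g, upside down on the 3 mm thick dark mat. At the start: foot 52 mm across, 9 mm high; on it a disc 84 mm across, 7 mm thick, its rim overhanging 16 mm all round. Origin: centre of the foot's face (on the mat at the start); z from foot to broad face. Lift its rim and it tips over the opposite rim, landing about 90 mm on. Free mat on its -y side.
- spatula: Lies flat on the mat on the +y side of the bases, blade towards them (own x near world -y, within 0.45 rad). Wooden handle: bar 18 mm wide, 24 mm high, x -75 to +35 mm. Steel blade 60 mm wide, 2.5 mm thick, x +55 to its straight front edge at +135 mm; 16 mm wide neck between. Undersides in one plane. 90 g, balanced near x = +10 mm. Origin: underside of handle, mid-width; z up.
- base_b: Bystander, a base like base but right way up: 84 mm disc, 7 mm thick, below; 52 mm step, 9 mm high, on top. Leave it. Origin: centre of its underside, z up. The three bases stand in any order about 110 mm apart in a row roughly along world x.
- base_c: Bystander, the same as base_b, right way up (52 mm step on top of the 84 mm disc), in another place of the row. Leave it. Origin: centre of its underside, z up.
Things that resemble listed ones, but are neither listed nor needed, are in the scene too. What is shaped like the spatula but pink is not meant. What is shaped like the base but purple is not meant.

How it is judged:
By the outcome, as a careful person would: the job done as asked, in the order asked, and still so for the second after the job is handed in, with the robot touching nothing.
It also fails if it takes over 48 s, if anything falls off the work surface, if the arm or the gripper's body presses on something with over 40 N, if the wrist force passes 120 N, or if a joint passes its speed limit or range.

## Robot

A 6-joint arm with a two-finger parallel gripper is mounted at the origin on the work surface. World frame = base frame: x ahead of the robot, y to its left, z up, the work surface at z = 0. Lengths are in mm, angles in rad, forces in N, time in s.
With the tool pointing down it reaches from about 325 to 850 mm from the base axis. Payload 4.4 kg.
Tool frame: the origin (TCP) lies midway between the tips of the shut fingers; the grasp point (between the pads) lies 19 mm behind it; z points along the fingers, y is the line along which they close (so a half turn about z gives the same grasp; the last joint's range is limited). The gripper opens to 94 mm and grips with 3 to 60 N. Pads are 16 mm wide; open, the fingers measure 119 mm over their backs; the gripper's body (75 mm by 177 mm) begins 78 mm behind the grasp point.
Start: joints at [0.977, 0.207, 1.542, -0, 1.393, -0.15], TCP at [246.9, 519.295, 205.447] pointing down, gripper open.
Joint ranges: [-2.73, 2.73], [-0.86, 2.22], [0.23, 2.46], [-1.11, 4.25], [0.08, 2.63], [-2.82, 2.82]. Speed limits (rad/s): [2.79, 2.79, 3.14, 3.14, 3.14, 3.14].

## Interface

Orientations are given as a unit quaternion [w, x, y, z].
In Python, from workcell import * gives the robot as it stands.
- The arm moves only by the tool step_arm, never from a script. Its argument "deltas" is one flat list of numbers, 7 for each row, row after row: the finger opening in mm, from 0 to 94, then the shift along the tool's x, y, z in mm, then the turn, a rotation vector about the tool's x, y, z in rad. A call has exactly 5 rows; each row is the pose to reach, as a shift and turn from the pose commanded when the call began, along the tool's axes at that moment; what a row does not reach only later rows make up. A row lasts 1/8 s, in which the tool goes at most 62.5 mm and 10.7 degrees, less where a joint would pass 70% of its speed; a pose out of reach is approached as far as the arm can. A call with a gripper value outside its range is refused whole. The fingers move at their own pace and stop on an object; "newtons" is the grip in N (left out, the last holds). Time passes only in rows, so rows that repeat a pose let the fingers close, or fill a call up. It gives the time, the measured TCP pose, the force, the opening and the grip force at its end, in the units of the state.
- state(): the state, without advancing time (a new reading comes with each control period).
- snapshot(name): name is "side" or "top"; returns a dict with "img" (384x512x3 uint8, red, green, blue), "K" (3x3 intrinsics, pixels), "dist_coeffs" ([k1, k2, p1, p2, k3] as OpenCV has them; the pictures are not rectified), "position" and "attitude" of the camera in the world. Camera axes: x right, y down, z forward; pixel columns grow to the right and rows downward; lengths in mm; the calibration is good to about 2 mm. A picture is of the moment at which its call begins. There is no depth.
- close_job(): hands the job in; it is judged then, once.
The state is a dict: "time_s": time; "q": joint angles; "joint_vel": joint speeds; "tau": joint torques, N m; "tool_pos": TCP position; "tool_rot": TCP orientation; "contact_force": force on the tool from outside, world axes, zero at the start; "torque": the same for the moment, N m; "gripper_width": opening from 0.0 (shut) to 1.0 (fully open); "finger_force": force on a finger pad.
Only numpy, scipy, OpenCV 4.12 (cv2) and the standard library are available. Lean on these libraries where they do the work, as an engineer would, in place of code of your own. Each camera call takes 0.05 s, during which the arm holds its last target. There are 200 camera calls.

## Working session

There is one attempt and no reset: what is moved stays moved. The work goes in short steps, Python scripts to look and compute and a tool call to move; the robot and the scene stay as the last step left them, time stands still between calls to the robot, and variables do not carry over. Pictures are saved under pics/ and viewed, at most 10 in all, crops included, and the job is handed in when it is done.

Besides the shell and the picture viewer there is one more tool, called by a JSON object that holds its "api" and its "payload". step_arm: Moves the arm, as the interface text tells. Its arguments: {"type":"object","properties":{"deltas":{"type":"array","items":{"type":"number"}},"newtons":{"type":"number"}},"required":["deltas"]}

```bash
mkdir -p pics
cat > h.py <<'E'
from workcell import *
import numpy as np, cv2
from scipy.spatial.transform import Rotation as R
def rot(q): return R.from_quat([q[1],q[2],q[3],q[0]])
def snap(n,f):
    s=snapshot(n); cv2.imwrite('pics/'+f,s['img'][:,:,::-1]); np.save('pics/'+f+'.npy',{k:v for k,v in s.items()},allow_pickle=True); return s
def load(f): return np.load('pics/'+f+'.npy',allow_pickle=True).item()
def cam(s):
    a=np.array(s['attitude'],float)
    M=rot(a).as_matrix() if a.size==4 else a
    return M,np.array(s['position'],float)
def ray(s,p):
    u=cv2.undistortPoints(np.array([[p]],float),np.array(s['K'],float),np.array(s['dist_coeffs'],float))[0,0]
    M,c=cam(s); return c,M@np.array([u[0],u[1],1.])
def atz(s,p,z):
    c,d=ray(s,p); return c+d*(z-c[2])/d[2]
def tri(s1,p1,s2,p2):
    c1,d1=ray(s1,p1);c2,d2=ray(s2,p2);t=np.linalg.lstsq(np.c_[d1,-d2],c2-c1,rcond=None)[0]
    a=c1+d1*t[0];b=c2+d2*t[1];return (a+b)/2,np.linalg.norm(a-b)
def proj(s,P):
    M,c=cam(s);Pc=(np.atleast_2d(P)-c)@M
    return cv2.projectPoints(Pc,np.zeros(3),np.zeros(3),np.array(s['K'],float),np.array(s['dist_coeffs'],float))[0][:,0]
E
python3 - <<'E'
from h import *
a=snap('top','t0.png');b=snap('side','s0.png')
for s in(a,b):print(s['position'],s['attitude'],s['K'])
im=np.hstack([a['img'],b['img']])
print(state())
cv2.imwrite('pics/t0b.png',cv2.resize(a['img'][:,:,::-1],(800,600),interpolation=cv2.INTER_CUBIC))
cv2.imwrite('pics/s0b.png',cv2.resize(b['img'][:,:,::-1],(800,600),interpolation=cv2.INTER_CUBIC))
E
```

```text
[334.31788257  -7.21907896 965.40015861] [-0.03709623  0.70772054 -0.70496375  0.02795734] [[393.79785483   0.         260.8545985 ]
 [  0.         393.79785483 193.37703134]
 [  0.           0.           1.        ]]
[ 285.72079932 -937.20129943  765.05438257] [-0.43626928  0.89781662 -0.04743466  0.03666595] [[429.07354196   0.         266.16149186]
 [  0.         429.07354196 183.43640327]
 [  0.           0.           1.        ]]
{'time_s': 0.1, 'q': array([ 9.76519025e-01,  2.07373765e-01,  1.54279131e+00, -2.83566466e-05,
        1.39351609e+00, -1.50531730e-01]), 'joint_vel': array([-0.00094194,  0.00035735, -0.00394742, -0.0002936 , -0.00069445,
        0.00065473]), 'tau': array([ 4.62166736e-04, -3.71867967e+01, -2.82290679e+01,  7.01816892e-02,
        3.12312541e-02, -5.44455429e-05]), 'tool_pos': array([246.48270824, 518.68064459, 204.39418552]), 'tool_rot': array([-3.66961863e-04,  2.20054313e-01,  9.75487062e-01, -9.77754455e-04]), 'contact_force': array([ 0.10168993,  0.49250723, -0.6378561 ]), 'torque': array([-0.01335381, -0.00622999,  0.00987526]), 'finger_force': 0.0, 'gripper_width': 1.0004483330010372}
```

View pics/t0b.png

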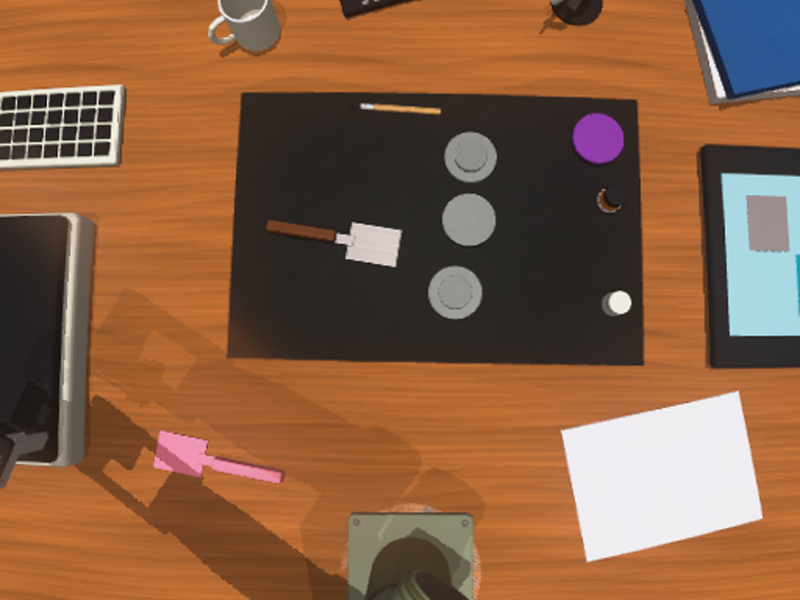

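View pics/s0b.png

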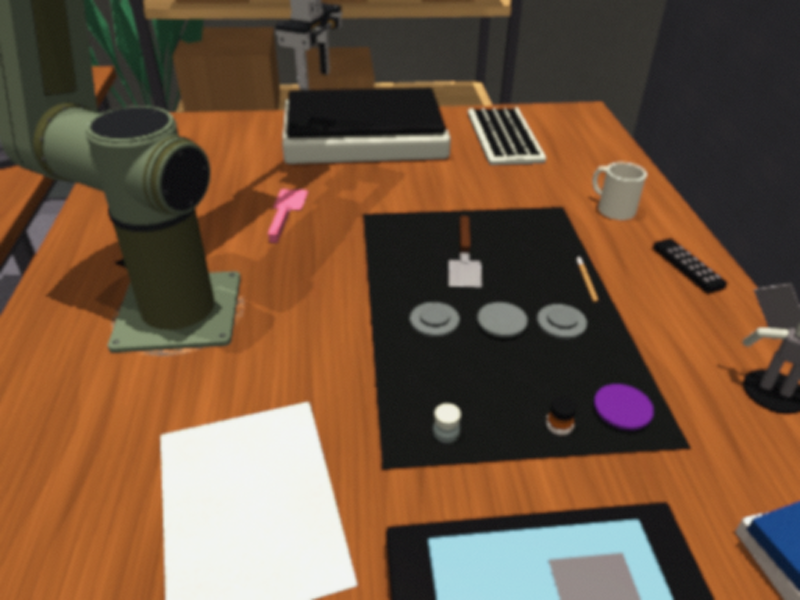

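Candidates (800×600 top view): the spatula is the steel one at (335,240), and the pink one at (220,460) is a decoy. For the base, the flat one is at (469,220). Those at (470,157) and (455,293) are step up, and the purple one at (598,138) is a decoy. I'm choosing the middle base and will check it in close crops.

Run:
```python
from h import *
for f,(x0,x1,y0,y1),k,o in(('t0.png',(165,325,80,210),4.6,'t0c.png'),('s0.png',(255,385,132,222),6,'s0c.png')):
    im=cv2.imread('pics/'+f)[y0:y1,x0:x1]
    im=cv2.resize(im,None,fx=k,fy=k,interpolation=cv2.INTER_CUBIC); im=np.clip((im/255.)**.6*255,0,255).astype('uint8')
    cv2.imwrite('pics/'+o,im);print(im.shape)
```

```text
(598, 736, 3)
(540, 780, 3)
```

View pics/t0c.png

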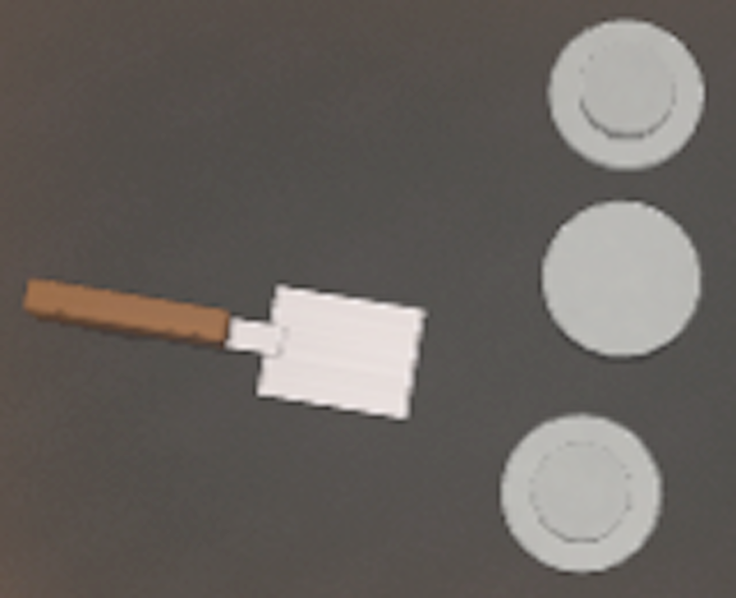

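View pics/s0c.png

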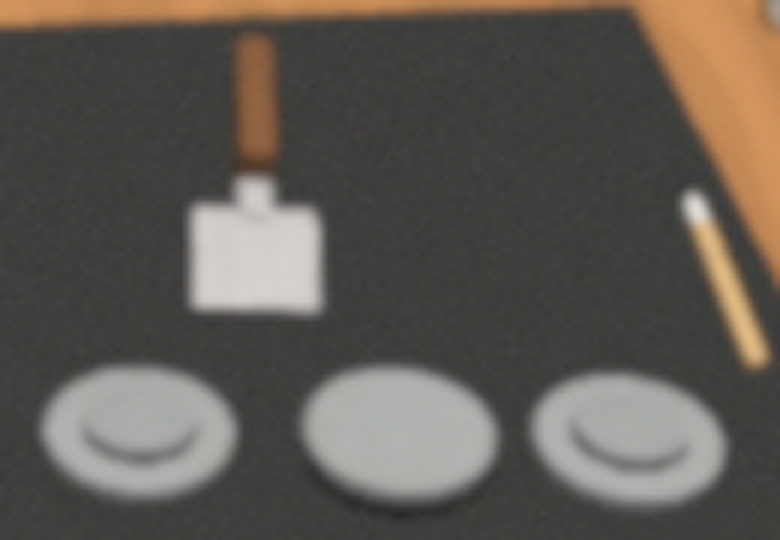

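The top crop shows the spatula with its handle from (27,293) to (226,325) and blade corners at (276,286), (425,311), (408,417) and (259,394). The target is at (622,278); it has no step, and the side crop shows a shadowed overhang under it. The other two bases show steps, so the choice is confirmed.

Run:
```python
from h import *
a=load('t0.png');b=load('s0.png')
T=lambda x,y:(165+(x+.5)/4.6-.5,80+(y+.5)/4.6-.5)
S=lambda x,y:(255+(x+.5)/6-.5,132+(y+.5)/6-.5)
for n,t,s in(('bl nL',(276,286),(320,206)),('bl fL',(425,311),(324,314)),('bl fR',(408,417),(190,310)),('bl nR',(259,394),(190,205)),
 ('h end',(27,292),(255,35)),('h near',(226,323),(256,163)),('target',(622,278),(400,433)),('baseHiX',(626,94),(629,440)),('baseLoX',(581,493),(139,432))):
    p,e=tri(a,T(*t),b,S(*s)); z={'h':27,'b':5.5,'t':19}[n[0]] if n[:4]!='base' else 10
    print(n,p.round(1),round(e,1),'top@z',atz(a,T(*t),z).round(1),'side@z',atz(b,S(*s),z).round(1))
```

```text
bl nL [552.5  95.9   7. ] 2.6 top@z [551.5  96.2   5.5] side@z [554.5  98.2   5.5]
bl fL [539.6  15.5   1.5] 1.9 top@z [537.8  15.5   5.5] side@z [539.2  10.7   5.5]
bl fR [478.6  24.5   1.5] 4.0 top@z [480.   24.3   5.5] side@z [475.5  19.3   5.5]
bl nR [490.5 104.5   5.7] 3.5 top@z [492.4 104.5   5.5] side@z [488.8 104.6   5.5]
h end [542.9 227.   27.6] 1.6 top@z [543.9 227.1  27. ] side@z [542.3 227.7  27. ]
h near [526.7 121.4  17.9] 3.8 top@z [526.8 120.1  27. ] side@z [521.8 108.1  27. ]
target [553.4 -89.9  15.7] 0.9 top@z [553.1 -89.6  19. ] side@z [551.8 -93.6  19. ]
baseHiX [658.7 -93.8   6.9] 0.4 top@z [657.9 -93.5  10. ] side@z [657.  -97.3  10. ]
baseLoX [438.9 -68.1   6.3] 0.7 top@z [438.9 -67.9  10. ] side@z [437.8 -72.4  10. ]
```

{"api": "step_arm", "payload": {"deltas": [60, -45, -23, 10, 0, 0, 0.17, 60, -95, -50, 25, 0, 0, 0.35, 60, -150, -79, 45, 0, 0, 0.52, 60, -205, -108, 70, 0, 0, 0.7, 60, -260, -137, 90, 0, 0, 0.86], "newtons": 50}}

```text
time_s: 0.72
tool_pos: [417.4, 289.9, 117.5]
tool_rot: [-0.0, 0.609, 0.793, -0.0]
contact_force: [1.0, 0.2, -0.3]
gripper_width: 0.638
finger_force: 0.0
```

```bash
cat >> h.py <<'E'
def to(P,yaw,st=None):
    "delta in the tool frame to reach TCP P, pointing down, tool x at yaw (rad)"
    st=st or state();r=rot(st['tool_rot']);print('t',st['time_s'],'pos',st['tool_pos'].round(1),'axes',r.as_matrix().round(3).tolist(),'F',st['contact_force'].round(1),'g',round(st['gripper_width']*94,1),round(st['finger_force'],1))
    T=R.from_matrix(np.c_[[np.cos(yaw),np.sin(yaw),0],[np.sin(yaw),-np.cos(yaw),0],[0,0,-1]])
    print('d',r.inv().apply(np.array(P)-st['tool_pos']).round(1),(r.inv()*T).as_rotvec().round(3))
E
python3 -c "
from h import *
to([529.1,141.2,60],np.radians(80.7))"
```

```text
t 0.725 pos [417.4 289.9 117.5] axes [[-0.259, 0.966, -0.001], [0.966, 0.259, -0.0], [-0.0, -0.001, -1.0]] F [ 1.   0.2 -0.3] g 59.9 0.0
d [-172.5   69.4   57.5] [-0.001  0.     0.424]
```

{"api": "step_arm", "payload": {"deltas": [60, -55, 21, 15, 0, 0, 0.15, 60, -110, 43, 35, 0, 0, 0.3, 60, -166, 65, 55, 0, 0, 0.43, 60, -166, 65, 55, 0, 0, 0.43, 60, -166, 65, 55, 0, 0, 0.43]}}

```text
time_s: 1.35
tool_pos: [522.9, 148.8, 63.2]
tool_rot: [-0.001, 0.762, 0.647, -0.001]
contact_force: [-0.4, 0.4, -0.1]
gripper_width: 0.641
finger_force: 0.0
```

```bash
python3 -c "
from h import *
to([529.1,141.2,6],np.radians(80.7))
s=snap('side','s1.png');t=snap('top','t1.png')
c=lambda im,x0,x1,y0,y1,k:cv2.resize(im[y0:y1,x0:x1,::-1],None,fx=k,fy=k,interpolation=cv2.INTER_CUBIC)
cv2.imwrite('pics/c1.png',np.hstack([c(t['img'],160,260,100,200,4),c(s['img'],250,350,100,200,4)]))
"
```

```text
t 1.35 pos [522.9 148.8  63.2] axes [[0.162, 0.987, -0.002], [0.987, -0.162, 0.0], [0.0, -0.002, -1.0]] F [-0.4  0.4 -0.1] g 60.2 0.0
d [-6.5  7.5 57.2] [-0.002 -0.    -0.001]
```

View pics/c1.png

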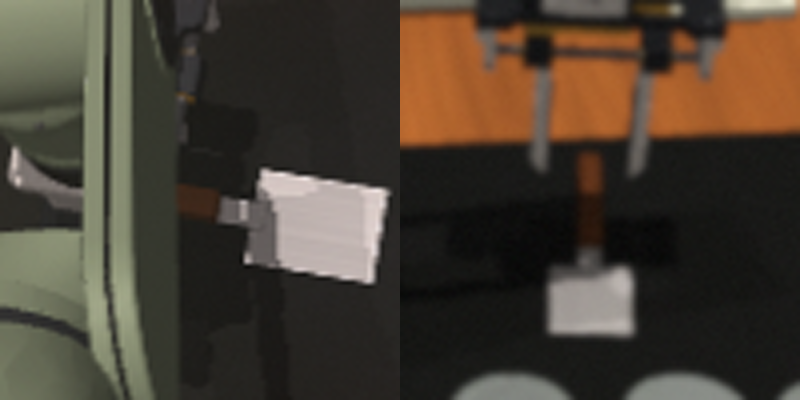

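The fingers straddle the handle in the side view (tips at (540,170) and (637,175), handle at (590,175)). Descending next.

{"api": "step_arm", "payload": {"deltas": [60, 0, 0, 10, 0, 0, 0, 60, 0, 0, 20, 0, 0, 0, 60, 0, 0, 32, 0, 0, 0, 60, 0, 0, 32, 0, 0, 0, 60, 0, 0, 32, 0, 0, 0]}}

```text
time_s: 2.08
tool_pos: [523.6, 148.7, 31.4]
tool_rot: [-0.0, 0.762, 0.647, -0.0]
contact_force: [0.2, -0.5, 0.7]
gripper_width: 0.64
finger_force: 0.0
```

```bash
python3 -c "
from h import *
to([529.1,141.2,6],np.radians(80.7))"
```

```text
t 2.075 pos [523.6 148.7  31.4] axes [[0.162, 0.987, -0.0], [0.987, -0.162, -0.0], [-0.0, -0.0, -1.0]] F [ 0.2 -0.5  0.7] g 60.2 0.0
d [-6.5  6.6 25.4] [-0.     0.    -0.001]
```

{"api": "step_arm", "payload": {"deltas": [60, -6.5, 6.5, 8, 0, 0, 0, 60, -6.5, 6.5, 16, 0, 0, 0, 60, -6.5, 6.5, 22, 0, 0, 0, 60, -6.5, 6.5, 26, 0, 0, 0, 60, -6.5, 6.5, 26, 0, 0, 0]}}

```text
time_s: 2.7
tool_pos: [528.5, 141.2, 5.1]
tool_rot: [-0.0, 0.762, 0.647, -0.0]
contact_force: [-0.4, -0.7, -0.4]
gripper_width: 0.639
finger_force: 0.0
```

{"api": "step_arm", "payload": {"deltas": [5, 0, 0, 0, 0, 0, 0, 5, 0, 0, 0, 0, 0, 0, 5, 0, 0, 0, 0, 0, 0, 5, 0, 0, 0, 0, 0, 0, 5, 0, 0, 0, 0, 0, 0], "newtons": 50}}

```text
time_s: 3.32
tool_pos: [529.0, 141.2, 5.7]
tool_rot: [0.0, 0.762, 0.647, 0.0]
contact_force: [-0.5, -0.2, -0.3]
gripper_width: 0.184
finger_force: 50.0
```

```bash
python3 -c "
from h import *
to([529.1,141.2,6],np.radians(80.7))"
```

```text
t 3.325 pos [529.  141.2   5.7] axes [[0.162, 0.987, 0.0], [0.987, -0.162, 0.0], [0.0, 0.0, -1.0]] F [-0.5 -0.2 -0.3] g 17.3 50.0
d [ 0.   0.1 -0.3] [ 0.    -0.    -0.001]
```

{"api": "step_arm", "payload": {"deltas": [5, 0, 0, -3, 0, 0, 0, 5, 0, 20, -3, 0, 0, 0, 5, -15, 40, -3, 0, 0, 0, 5, -30, 61, -3, 0, 0, 0, 5, -45, 61, -3, 0, 0, 0]}}

```text
time_s: 3.95
tool_pos: [583.6, 85.0, 8.9]
tool_rot: [0.001, 0.763, 0.647, 0.001]
contact_force: [-0.5, -0.6, -1.2]
gripper_width: 0.188
finger_force: 50.0
```

{"api": "step_arm", "payload": {"deltas": [5, 0, 0, 0, 0, 0, 0, 5, 0, 0, 0, 0, 0, 0, 5, 0, 0, 0, 0, 0, 0, 5, 0, 0, 0, 0, 0, 0, 5, 0, 0, 0, 0, 0, 0]}}

```text
time_s: 4.58
tool_pos: [581.8, 87.3, 8.7]
tool_rot: [0.0, 0.762, 0.647, 0.0]
contact_force: [-0.4, -0.5, -0.1]
gripper_width: 0.189
finger_force: 50.0
```

```bash
python3 -c "
from h import *
P=np.array([529,141.2,8.7])-45*np.array([.162,.987,0])+61*np.array([.987,-.162,0])
to(P,np.radians(80.7))
s=snap('side','s2.png');t=snap('top','t2.png')
c=lambda im,x0,x1,y0,y1,k:cv2.resize(im[y0:y1,x0:x1,::-1],None,fx=k,fy=k,interpolation=cv2.INTER_CUBIC)
cv2.imwrite('pics/c2.png',np.vstack([c(t['img'],230,330,105,165,5),c(s['img'],280,380,155,215,5)]))
"
```

```text
t 4.575 pos [581.8  87.3   8.7] axes [[0.162, 0.987, 0.0], [0.987, -0.162, 0.0], [0.0, 0.0, -1.0]] F [-0.4 -0.5 -0.1] g 17.8 50.0
d [-0.4  0.2 -0. ] [ 0. -0. -0.]
```

View pics/c2.png

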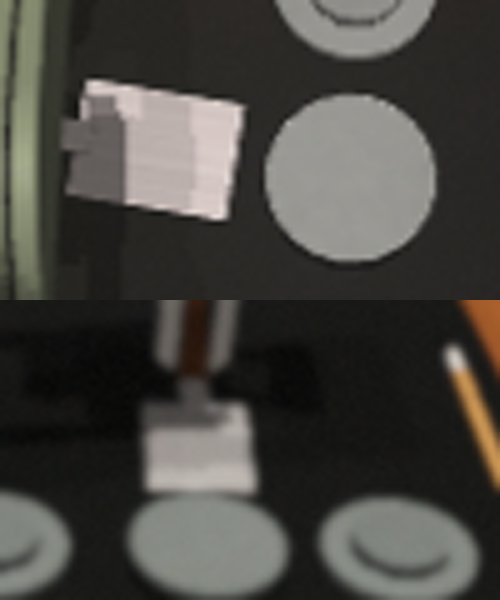

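The crop shows the blade tip midpoint at (236,161) and the target centre at (351,178). The blade is aligned with no lateral error, and the foot is about 30 mm ahead, so I'm inserting.

{"api": "step_arm", "payload": {"deltas": [5, -8, 0, 0, 0, 0, 0, 5, -15, 0, 0, 0, 0, 0, 5, -22, 0, 0, 0, 0, 0, 5, -28, 0, 0, 0, 0, 0, 5, -28, 0, 0, 0, 0, 0]}}

```text
time_s: 5.3
tool_pos: [577.3, 58.6, 8.6]
tool_rot: [-0.0, 0.763, 0.647, -0.0]
contact_force: [0.0, 0.8, -1.4]
gripper_width: 0.186
finger_force: 50.0
```

```bash
cat > plan.py <<'E'
from h import *
# base: u = along push from foot centre, v up from mat. blade tip tracks disc underside point at r0 from the centre on the near side
def pt(th,u,v): # base-frame (u,v) after tilt th (near rim up), two-stage pivot
    t1=np.arctan2(9,16); a=min(th,t1); p=np.array([u,v],float)
    rt=lambda p,c,a:c+np.array([[np.cos(a),np.sin(a)],[-np.sin(a),np.cos(a)]])@(p-c)
    p=rt(p,np.array([26.,0]),a)
    if th>t1:
        c=rt(np.array([42.,9.]),np.array([26.,0]),t1); p=rt(p,c,th-t1)
    return p
d0=None
for deg in (0,10,20,30,40,50,60,70,80,90,95,100,105,110):
    th=np.radians(deg); r0=26+2+4*min(deg/60,1); p=pt(th,-r0,9); n=np.array([np.sin(th),np.cos(th)]) 
    pitch=np.radians(max(0,deg-30)*20/80)
    # top front edge of blade touches p; handle raised by pitch. tip in tool frame (x -123, z +2.7) rel. TCP, top 2.5 higher
    off=np.array([123.,-2.7+2.5+3*0]);  # u forward, v up from TCP to blade top front edge
    c,s=np.cos(pitch),np.sin(pitch); offr=np.array([c*off[0]+s*off[1],-s*off[0]+c*off[1]])
    q=p-offr
    if d0 is None:d0=q
    print(deg,'tip',p.round(1),'dx,dz(tool)',(-(q-d0)[0]).round(1),(-(q-d0)[1]).round(1),'pitch',round(pitch,3))
E
python3 plan.py; python3 -c "
from h import *
to([577,59,8.7],np.radians(80.7))"
```

```text
0 tip [-28.   9.] dx,dz(tool) -0.0 -0.0 pitch 0.0
10 tip [-26.3  18.4] dx,dz(tool) -1.7 -9.4 pitch 0.0
20 tip [-22.9  27.4] dx,dz(tool) -5.1 -18.4 pitch 0.0
30 tip [-18.  36.] dx,dz(tool) -10.0 -27.0 pitch 0.0
40 tip [-11.3  46.7] dx,dz(tool) -16.8 -43.1 pitch 0.044
50 tip [-2.8 56.2] dx,dz(tool) -25.7 -57.9 pitch 0.087
60 tip [ 7.4 64.1] dx,dz(tool) -36.4 -71.1 pitch 0.131
70 tip [19.  69.5] dx,dz(tool) -49.0 -81.9 pitch 0.175
80 tip [31.5 72.9] dx,dz(tool) -62.5 -90.5 pitch 0.218
90 tip [44.4 74. ] dx,dz(tool) -76.6 -96.8 pitch 0.262
95 tip [50.8 73.7] dx,dz(tool) -83.8 -99.1 pitch 0.284
100 tip [57.2 72.9] dx,dz(tool) -91.0 -100.9 pitch 0.305
105 tip [63.5 71.5] dx,dz(tool) -98.1 -102.0 pitch 0.327
110 tip [69.7 69.5] dx,dz(tool) -105.2 -102.6 pitch 0.349
t 5.3 pos [577.3  58.6   8.6] axes [[0.163, 0.987, -0.0], [0.987, -0.163, 0.0], [0.0, -0.0, -1.0]] F [ 0.   0.8 -1.4] g 17.5 50.0
d [ 0.3 -0.3 -0.1] [-0.    -0.    -0.002]
```

{"api": "step_arm", "payload": {"deltas": [5, 0, 0, -4, 0, 0, 0, 5, -1.5, 0, -12, 0, 0, 0, 5, -5, 0, -21, 0, 0, 0, 5, -10, 0, -30, 0, 0, 0, 5, -10, 0, -30, 0, 0, 0]}}

```text
time_s: 5.92
tool_pos: [576.8, 49.0, 40.0]
tool_rot: [0.001, 0.763, 0.647, 0.001]
contact_force: [0.6, 0.3, -1.7]
gripper_width: 0.186
finger_force: 50.0
```

```bash
python3 -c "
from h import *
to([577,59,8.7],np.radians(80.7))
s=snap('side','s3.png');t=snap('top','t3.png')
c=lambda im,x0,x1,y0,y1,k:cv2.resize(im[y0:y1,x0:x1,::-1],None,fx=k,fy=k,interpolation=cv2.INTER_CUBIC)
cv2.imwrite('pics/c3.png',np.vstack([c(t['img'],230,330,105,165,5),c(s['img'],280,380,155,215,5)]))
"
```

```text
t 5.925 pos [576.8  49.   40. ] axes [[0.163, 0.987, 0.003], [0.987, -0.163, -0.0], [0.0, 0.003, -1.0]] F [ 0.6  0.3 -1.7] g 17.5 50.0
d [ 9.9 -1.5 31.3] [ 0.003 -0.    -0.001]
```

View pics/c3.png

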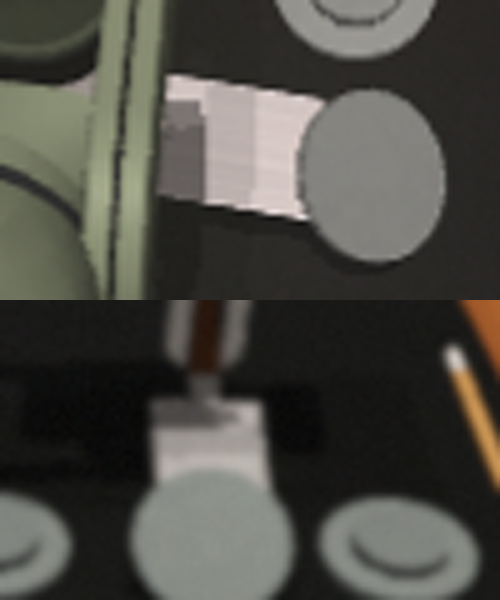

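The near rim is up and the blade is still lodged under it: in the top crop the disc spans (298..445), tilted about 30°. Continuing.

{"api": "step_arm", "payload": {"deltas": [5, -3, 0, -8, 0, 0.022, 0, 5, -7, 0, -16, 0, 0.044, 0, 5, -11, 0, -24, 0, 0.066, 0, 5, -16, 0, -31, 0, 0.087, 0, 5, -21, 0, -38, 0, 0.109, 0]}}

```text
time_s: 6.65
tool_pos: [572.3, 28.1, 77.3]
tool_rot: [-0.036, 0.761, 0.646, 0.042]
contact_force: [-1.0, 0.7, -0.9]
gripper_width: 0.191
finger_force: 50.0
```

```bash
python3 -c "
from h import *
to([577,59,8.7],np.radians(80.7))
s=snap('side','s4.png');t=snap('top','t4.png')
c=lambda im,x0,x1,y0,y1,k:cv2.resize(im[y0:y1,x0:x1,::-1],None,fx=k,fy=k,interpolation=cv2.INTER_CUBIC)
cv2.imwrite('pics/c4.png',np.vstack([c(t['img'],230,330,105,165,5),c(s['img'],280,380,155,215,5)]))
"
```

```text
t 6.65 pos [572.3  28.1  77.3] axes [[0.162, 0.987, 0.018], [0.981, -0.163, 0.109], [0.11, 0.0, -0.994]] F [-1.   0.7 -0.9] g 17.9 50.0
d [23.5 -0.5 71.6] [ 0.    -0.11  -0.001]
```

View pics/c4.png

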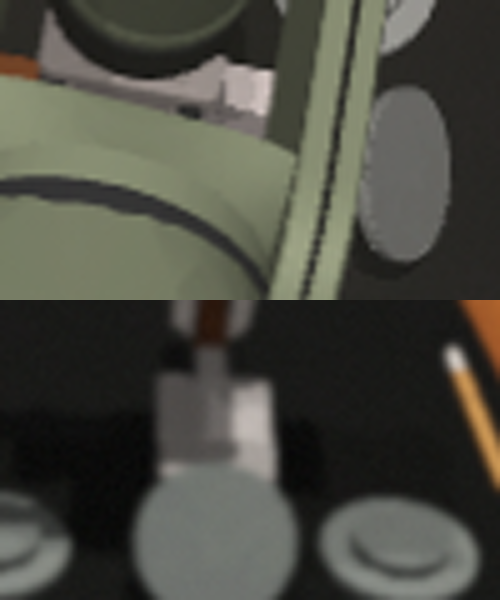

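Tilt is now about 55–60°, with the disc foreshortened to (360..450) in the top crop. Continuing.

{"api": "step_arm", "payload": {"deltas": [5, -5, 0, -7, 0, 0.022, 0, 5, -10.5, 0, -13, 0, 0.044, 0, 5, -16.5, 0, -19.5, 0, 0.066, 0, 5, -22.5, 0, -24.5, 0, 0.087, 0, 5, -29, 0, -29.5, 0, 0.109, 0]}}

```text
time_s: 7.38
tool_pos: [567.1, -3.5, 103.1]
tool_rot: [-0.071, 0.758, 0.643, 0.083]
contact_force: [0.3, -0.4, -1.0]
gripper_width: 0.189
finger_force: 50.0
```

```bash
python3 -c "
from h import *
to([577,59,8.7],np.radians(80.7))
s=snap('side','s5.png');t=snap('top','t5.png')
c=lambda im,x0,x1,y0,y1,k:cv2.resize(im[y0:y1,x0:x1,::-1],None,fx=k,fy=k,interpolation=cv2.INTER_CUBIC)
cv2.imwrite('pics/c5.png',np.vstack([c(t['img'],250,350,105,165,5),c(s['img'],280,380,155,215,5)]))
"
```

```text
t 7.375 pos [567.1  -3.5 103.1] axes [[0.158, 0.987, 0.035], [0.963, -0.162, 0.215], [0.218, 0.0, -0.976]] F [ 0.3 -0.4 -1. ] g 17.8 50.0
d [ 41.2  -0.3 105.9] [ 0.    -0.219 -0.001]
```

View pics/c5.png

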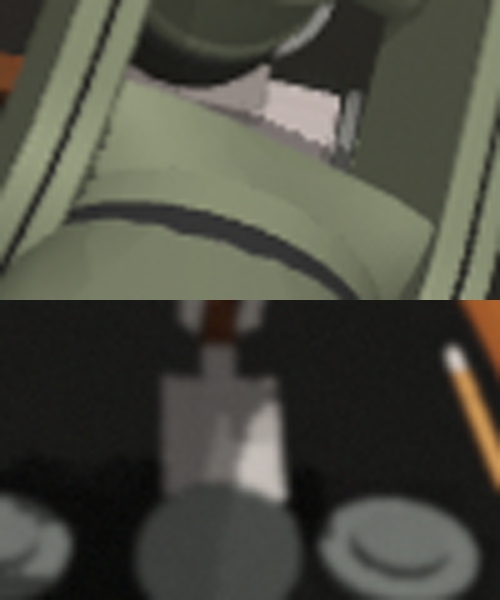

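At about 80° the blade is still behind the disc. In the top crop the disc edge-on is at (348,125). Pushing it past balance.

{"api": "step_arm", "payload": {"deltas": [5, -6, 0, -5, 0, 0.022, 0, 5, -12.5, 0, -9.5, 0, 0.044, 0, 5, -19, 0, -13, 0, 0.066, 0, 5, -25.5, 0, -16.5, 0, 0.087, 0, 5, -32.5, 0, -19, 0, 0.109, 0]}}

```text
time_s: 8.1
tool_pos: [561.3, -38.9, 114.5]
tool_rot: [-0.106, 0.752, 0.638, 0.125]
contact_force: [0.9, 0.4, -0.1]
gripper_width: 0.19
finger_force: 50.0
```

{"api": "step_arm", "payload": {"deltas": [5, -7, 0, -4, 0, 0, 0, 5, -10, 0, -5, 0, 0, 0, 5, -10, 0, -5, 0, 0, 0, 5, -10, 0, -5, 0, 0, 0, 5, -10, 0, -5, 0, 0, 0]}}

```text
time_s: 8.72
tool_pos: [559.5, -48.8, 115.8]
tool_rot: [-0.105, 0.752, 0.639, 0.124]
contact_force: [-0.4, -0.5, -0.4]
gripper_width: 0.187
finger_force: 50.0
```

Run:
```python
from h import *
to([577,59,8.7],np.radians(80.7))
s=snap('side','s6.png');t=snap('top','t6.png')
# predicted landed pixel and grey blobs on the mat in side view
print('side pix of landed centre',proj(s,[[540,-180,10]]).round(),'top',proj(t,[[540,-180,10]]).round())
hsv=cv2.cvtColor(s['img'],cv2.COLOR_RGB2HSV);m=((hsv[...,1]<60)&(hsv[...,2]>60)).astype('uint8');m[:170]=0
n,l,st,c=cv2.connectedComponentsWithStats(m)
for i in range(1,n):
    if st[i,4]>150:print(st[i],c[i].round(1),atz(s,c[i],10).round(0))
```

```text
t 8.725 pos [559.5 -48.8 115.8] axes [[0.153, 0.987, 0.052], [0.935, -0.162, 0.317], [0.321, -0.0, -0.947]] F [-0.4 -0.5 -0.4] g 17.6 50.0
d [ 6.900e+01 -1.000e-01  1.365e+02] [-0.    -0.327 -0.   ]
side pix of landed centre [[324. 229.]] top [[336. 146.]]
[  0 170  14  29 244] [  4.9 180.3] [-303.   94.   10.]
[314 171  25  36 709] [325.7 190.6] [580. -29.  10.]
[477 181  35  50 765] [499.3 203.2] [1039. -124.   10.]
[  70  186   79   38 1087] [108.1 211.7] [ -4. -64.  10.]
[264 193  28   8 156] [277.2 196.6] [440. -43.  10.]
[344 194  32  22 542] [359.6 204.6] [658. -96.  10.]
[309 223  32  23 432] [327.7 235.3] [ 545. -203.   10.]
[277 257  19  26 394] [285.6 269.1] [ 424. -300.   10.]
[  103   258   125   126 12821] [160.6 326.9] [ 155. -421.   10.]
[472 328  40  56 531] [491.3 359.2] [ 776. -550.   10.]
[ 351  353   60   31 1491] [379.7 369.2] [ 560. -550.   10.]
```

```bash
python3 -c "
from h import *
to([529,141.2,40],np.radians(80.7))"
```

```text
t 8.825 pos [559.5 -48.9 115.8] axes [[0.153, 0.987, 0.052], [0.935, -0.162, 0.317], [0.321, -0.0, -0.947]] F [-0.7 -0.2 -1.5] g 17.3 50.0
d [148.7 -60.8 130.5] [ 0.    -0.327 -0.   ]
```

{"api": "step_arm", "payload": {"deltas": [5, 30, -12, 26, 0, -0.07, 0, 5, 60, -24, 52, 0, -0.14, 0, 5, 89, -36, 78, 0, -0.2, 0, 5, 119, -49, 104, 0, -0.27, 0, 5, 149, -61, 130.5, 0, -0.327, 0]}}

```text
time_s: 9.45
tool_pos: [528.9, 142.9, 40.1]
tool_rot: [0.001, 0.762, 0.647, -0.0]
contact_force: [0.2, -0.0, -0.2]
gripper_width: 0.186
finger_force: 50.0
```

{"api": "step_arm", "payload": {"deltas": [5, 0, 0, 0, 0, 0, 0, 5, 0, 0, 0, 0, 0, 0, 5, 0, 0, 0, 0, 0, 0, 5, 0, 0, 0, 0, 0, 0, 5, 0, 0, 0, 0, 0, 0]}}

```text
time_s: 10.07
tool_pos: [529.4, 140.4, 40.4]
tool_rot: [0.0, 0.763, 0.647, 0.0]
contact_force: [-0.4, -0.2, -0.4]
gripper_width: 0.189
finger_force: 50.0
```

Run:
```python
from h import *
to([529,141.2,6],np.radians(80.7))
s=snap('side','s7.png');t=snap('top','t7.png')
c=lambda im,x0,x1,y0,y1,k:cv2.resize(im[y0:y1,x0:x1,::-1],None,fx=k,fy=k,interpolation=cv2.INTER_CUBIC)
cv2.imwrite('pics/c7.png',np.hstack([c(t['img'],220,370,80,210,3),c(s['img'],255,370,135,265,3)]))
```

```text
t 10.075 pos [529.4 140.4  40.4] axes [[0.164, 0.986, 0.001], [0.986, -0.164, 0.0], [0.0, 0.0, -1.0]] F [-0.4 -0.2 -0.4] g 17.8 50.0
d [ 0.8 -0.5 34.4] [ 0.    -0.    -0.002]
```

View pics/c7.png

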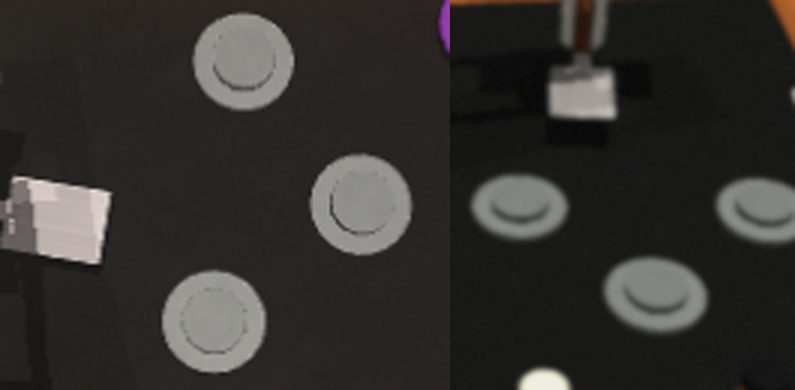

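The base now lies flat, step up, at (361,204) in the top crop, and the bystanders are in place at (243,61) and (213,321). Next I lay the spatula down gently on its old spot.

{"api": "step_arm", "payload": {"deltas": [5, 0, 0, 10, 0, 0, 0, 5, 0, 0, 20, 0, 0, 0, 5, 0, 0, 27, 0, 0, 0, 5, 0, 0, 32, 0, 0, 0, 5, 0, 0, 32, 0, 0, 0]}}

```text
time_s: 10.8
tool_pos: [528.5, 141.3, 7.4]
tool_rot: [-0.0, 0.762, 0.647, -0.001]
contact_force: [0.8, -0.1, -1.0]
gripper_width: 0.186
finger_force: 50.0
```

{"api": "step_arm", "payload": {"deltas": [5, 0, 0, 0.5, 0, 0, 0, 5, 0, 0, 1, 0, 0, 0, 5, 0, 0, 1.5, 0, 0, 0, 5, 0, 0, 2, 0, 0, 0, 5, 0, 0, 2.3, 0, 0, 0]}}

```text
time_s: 11.42
tool_pos: [529.0, 141.2, 5.8]
tool_rot: [0.0, 0.762, 0.647, 0.0]
contact_force: [0.1, 0.1, -1.6]
gripper_width: 0.188
finger_force: 50.0
```

{"api": "step_arm", "payload": {"deltas": [5, 0, 0, 0, 0, 0, 0, 20, 0, 0, 0, 0, 0, 0, 40, 0, 0, 0, 0, 0, 0, 60, 0, 0, 0, 0, 0, 0, 60, 0, 0, 0, 0, 0, 0]}}

```text
time_s: 12.05
tool_pos: [529.1, 141.3, 5.8]
tool_rot: [0.0, 0.762, 0.647, 0.0]
contact_force: [-0.5, 0.4, 0.5]
gripper_width: 0.495
finger_force: 0.0
```

{"api": "step_arm", "payload": {"deltas": [60, 0, 0, -5, 0, 0, 0, 60, 0, 0, -25, 0, 0, 0, 60, 0, 0, -60, 0, 0, 0, 60, 0, 0, -100, 0, 0, 0, 60, 0, 0, -120, 0, 0, 0]}}

```text
time_s: 12.68
tool_pos: [530.6, 141.5, 128.9]
tool_rot: [0.001, 0.762, 0.647, 0.002]
contact_force: [0.4, 0.8, 0.7]
gripper_width: 0.636
finger_force: 0.0
```

{"api": "step_arm", "payload": {"deltas": [60, 30, -20, 0, 0, 0, 0, 60, 70, -50, 0, 0, 0, 0, 60, 110, -80, 0, 0, 0, 0, 60, 150, -110, 0, 0, 0, 0, 60, 190, -140, 0, 0, 0, 0]}}

```text
time_s: 13.3
tool_pos: [420.9, 352.8, 126.4]
tool_rot: [0.0, 0.762, 0.647, 0.0]
contact_force: [-0.3, 0.5, -0.3]
gripper_width: 0.642
finger_force: 0.0
```

Run:
```python
from h import *
to([529,141.2,6],np.radians(80.7))
t0=load('t0.png');t=snap('top','t8.png');s0=load('s0.png');s=snap('side','s8.png')
for n,a,b,(x0,x1,y0,y1) in(('spat',t0,t,(165,265,130,178)),('hi',t0,t,(280,322,80,120)),('lo',t0,t,(270,312,166,208)),('spat side',s0,s,(280,312,135,186))):
    D=np.abs(a['img'].astype(int)-b['img'])[y0:y1,x0:x1].max(2);print(n,(D>45).sum(),D.size)
hsv=cv2.cvtColor(t['img'],cv2.COLOR_RGB2HSV);m=((hsv[...,1]<60)&(hsv[...,2]>60)).astype('uint8');m[:,:165]=0;m[:,370:]=0;m[220:]=0
n,l,st,c=cv2.connectedComponentsWithStats(m)
for i in range(1,n):
    if st[i,4]>100:print(st[i],atz(t,c[i],10).round(0))
```

```text
t 13.3 pos [420.9 352.8 126.4] axes [[0.162, 0.987, 0.001], [0.987, -0.162, 0.0], [0.001, 0.001, -1.0]] F [-0.3  0.5 -0.3] g 60.4 0.0
d [-191.3  140.9  120.3] [ 0.001 -0.001 -0.001]
spat 70 4800
hi 0 1680
lo 0 1764
spat side 0 1632
[165   0  14  32 345] [894. 247.  10.]
[284  84  34  33 882] [658. -93.  10.]
[323 131  35  34 917] [ 537. -190.   10.]
[214 142  44  29 862] [516.  63.  10.]
[274 170  35  35 964] [439. -68.  10.]
```

```bash
python3 -c "
from h import *
print(close_job())"
```

```text
the job is handed in; nothing more can be done
None
```

The base now lies flat, step up, about 100 mm to the -y side of where it was; the other two bases have not moved, the spatula is back flat on its original spot, and the job was handed in at about 13 s of the 48 s allowed.

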